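Line up the camera lenses by height on the desk riser

TASK

Line the four camera lenses up on the cork pads on the monitor riser in order of height, the tallest on the pad next to the pen cup and the shortest on the pad next to the mug. Stand each one upright in the middle of its pad and set it down gently without dropping it or tipping it over, and leave the pen cup and the mug standing where they are.

Things in the scene. Friction and masses are not known exactly. Their poses are not given: they have to be found in the camera images.
- lens_silver: The shortest of the four camera lenses: silver barrel with a blue ring round its front end (top). Stands upright on its rear cap on the desk before the riser; 48 mm tall, a round barrel 62 mm in diameter from 10 mm above its underside to its flat capped top (rear cap below: 56 mm); about 180 g. Origin: centre of its underside; z up along the barrel.
- lens_black: The second shortest of the four camera lenses: black barrel with a red ring round its front end (top). Stands upright on its rear cap on the desk before the riser; 72 mm tall, a round barrel 58 mm in diameter from 10 mm above its underside to its flat capped top (rear cap below: 52 mm); about 260 g. Origin: centre of its underside; z up along the barrel.
- lens_green: The second tallest of the four camera lenses: dark olive-green barrel with a brass ring round its front end (top). Stands upright on its rear cap on the desk before the riser; 98 mm tall, a round barrel 64 mm in diameter from 10 mm above its underside to its flat capped top (rear cap below: 58 mm); about 360 g. Origin: centre of its underside; z up along the barrel.
- lens_white: The tallest of the four camera lenses: white telephoto barrel with a black rubber band round its middle. Stands upright on its rear cap on the desk before the riser; 126 mm tall, a round barrel 60 mm in diameter from 10 mm above its underside to its flat capped top (rear cap below: 54 mm); about 480 g. Origin: centre of its underside; z up along the barrel.
- pad_1: The pad at the robot's left (+y) end of the row of four round cork pads, 78 mm in diameter, 3 mm thick, fixed on the black monitor riser (riser top 90 mm above the desk). Origin: centre of its underside. The four lie in one straight row along the riser (the pads' y axis), 105 mm from centre to centre; x points across the riser, away from the robot.
- pad_2: The second from the robot's left (+y) of four round cork pads, 78 mm in diameter, 3 mm thick, fixed on the black monitor riser (riser top 90 mm above the desk). Origin: centre of its underside. The four lie in one straight row along the riser (the pads' y axis), 105 mm from centre to centre; x points across the riser, away from the robot.
- pad_3: The third from the robot's left (+y) of four round cork pads, 78 mm in diameter, 3 mm thick, fixed on the black monitor riser (riser top 90 mm above the desk). Origin: centre of its underside. The four lie in one straight row along the riser (the pads' y axis), 105 mm from centre to centre; x points across the riser, away from the robot.
- pad_4: The pad at the robot's right (-y) end of the row of four round cork pads, 78 mm in diameter, 3 mm thick, fixed on the black monitor riser (riser top 90 mm above the desk). Origin: centre of its underside. The four lie in one straight row along the riser (the pads' y axis), 105 mm from centre to centre; x points across the riser, away from the robot.
- pen_cup: Loose round steel pen cup, 70 mm in diameter and 100 mm tall, with four coloured pens that stick up to 155 mm above its base. Stands on the riser beyond one end of the row of pads (either end), about 112 mm from the end pad's centre. Origin: centre of its underside.
- mug: Loose white ceramic mug, 80 mm in diameter and 92 mm tall, handle towards the back of the riser. Stands on the riser beyond the other end of the row of pads, about 112 mm from the centre of that end pad. Origin: centre of its underside.
Things that resemble listed ones, but are neither listed nor needed, are in the scene too. Leave any blue look-alike of the pen_cup alone.

How it is judged:
At the end, for the whole second after the job is handed in: From pen cup to mug the pads carry the white, green, black and silver lens, each upright (0.1 rad), within 12 mm of its pad's centre, released and at rest; pen cup and mug upright, within 30 mm of their starting places (((horizontal distance between pen_cup and pad_4 below 0.2 m and horizontal distance between lens_silver and pad_1 below 0.012 m and horizontal distance between lens_black and pad_2 below 0.012 m and horizontal distance between lens_green and pad_3 below 0.012 m and horizontal distance between lens_white and pad_4 below 0.012 m) or (horizontal distance between pen_cup and pad_1 below 0.2 m and horizontal distance between lens_silver and pad_4 below 0.012 m and horizontal distance between lens_black and pad_3 below 0.012 m and horizontal distance between lens_green and pad_2 below 0.012 m and horizontal distance between lens_white and pad_1 below 0.012 m)) and height (world z) of lens_silver between 0.089 and 0.097 m and angle between each of lens_silver, lens_black, lens_green, lens_white, pen_cup, mug's own z axis and vertical below 0.1 rad and linear speed of each of lens_silver, lens_black, lens_green, lens_white, pen_cup, mug below 0.02 m/s and angular speed of each of lens_silver, lens_black, lens_green, lens_white below 0.2 rad/s and height (world z) of lens_black between 0.089 and 0.097 m and height (world z) of lens_green between 0.089 and 0.097 m and height (world z) of lens_white between 0.089 and 0.097 m and distance of each of pen_cup, mug from where it was at the start of the episode below 0.03 m); the robot touches nothing.
It fails at once if the pen cup is knocked over or shifted by more than 30 mm (distance of pen_cup from where it was at the start of the episode above 0.03 m or angle between pen_cup's own z axis and vertical above 0.4 rad).
It fails at once if the mug is knocked over or shifted by more than 30 mm (distance of mug from where it was at the start of the episode above 0.03 m or angle between mug's own z axis and vertical above 0.4 rad).
It fails at once if a lens is tipped over (leans more than 0.6 rad) (angle between any of lens_silver, lens_black, lens_green, lens_white's own z axis and vertical above 0.6 rad).
It fails at once if a lens is dropped (falls freely faster than 0.5 m/s, a drop of more than 12 mm) ((linear speed of lens_silver above 0.5 m/s and contact force between lens_silver and the fingers below 0.1 N) or (linear speed of lens_black above 0.5 m/s and contact force between lens_black and the fingers below 0.1 N) or (linear speed of lens_green above 0.5 m/s and contact force between lens_green and the fingers below 0.1 N) or (linear speed of lens_white above 0.5 m/s and contact force between lens_white and the fingers below 0.1 N)).
It also fails if it takes over 104 s, if anything falls off the work surface, if the arm or the gripper's body presses on something with over 40 N, if the wrist force passes 120 N, or if a joint passes its speed limit or range.

ROBOT

A 6-joint arm with a two-finger parallel gripper is mounted at the origin on the work surface. World frame = base frame: x ahead of the robot, y to its left, z up, the work surface at z = 0. Lengths are in m, angles in rad, forces in N, time in s.
With the tool pointing down it reaches from about 0.3 to 0.75 m from the base axis. Payload 8.5 kg.
Tool frame: the origin (TCP) lies midway between the tips of the shut fingers; the grasp point (between the pads) lies robot.pinch_z behind it (robot.pinch_z is the distance from the TCP to the grasp point, in m); z points along the fingers, y is the line along which they close (so a half turn about z gives the same grasp; the last joint's range is limited). The gripper opens to 85 mm and grips with 20 to 120 N. Pads are 22 mm wide; open, the fingers measure 114 mm over their backs; the gripper's body (76 mm by 85 mm) begins 54 mm behind the grasp point. The pads swing forward as they close: fully open they stand 13 mm farther back than shut.
Start: joints at [-1.389, 0.381, 1.297, -0, 1.464, -0.215], TCP at [0.213, -0.507, 0.231] pointing down, gripper open.
Joint ranges: [-3.11, 3.11], [-0.89, 2.33], [0.22, 2.48], [-1.42, 4.56], [0.17, 2.85], [-2.88, 2.88]. Speed limits (rad/s): [2.39, 2.39, 3.14, 3.14, 3.14, 3.14].

INTERFACE

Orientations are given as a rotation vector (axis times angle).
In Python, from cell import robot gives the robot as it stands.
- The arm moves only by the shell command python3 -m crank 'ROWS' [FORCE]. ROWS is a JSON object whose key "steps" holds a list of rows, 1 to 12 of them, each of 5 numbers: the finger opening in m, then dx, dy, dz in shares of 0.5 m (1.0 is 0.5 m), then a turn about the tool's z in shares of pi rad (1.0 is pi rad); each row is the pose to reach, as a shift and turn from the pose commanded when the command began, along the tool's axes at that moment; what a row does not reach only later rows make up. A row lasts 1/12 s, in which the tool goes at most 0.0417 m and 0.125 rad, less where a joint would pass 70% of its speed; a pose out of reach is approached as far as the arm can. The fingers move at their own pace and stop on an object; FORCE is the grip in N (left out, the last holds). Time passes only in rows, so rows that do not move let the fingers close. It prints the time, the measured TCP pose, the force, the opening and the grip force at its end. Input that does not fit is refused with a message, and nothing moves.
- robot.sense(): the state, without advancing time (a new reading comes with each control period).
- robot.snapshot(name): name is "side" or "top" or "wrist"; returns a dict with "img" (384x512x3 uint8, red, green, blue), "fx", "fy", "cx", "cy" (pixels), "extrinsics" (4x4, takes a point from camera to world coordinates). Camera axes: x right, y down, z forward; pixel columns grow to the right and rows downward; lengths in m; the calibration is good to about 2 mm. A picture is of the moment at which its call begins. There is no depth.
- robot.close_job(): hands the job in; it is judged then, once.
The state is a dict: "clock": time; "q": joint angles; "joint_velocities": joint speeds; "joint_efforts": joint torques, N m; "tool_pos": TCP position; "tcp_rot": TCP orientation; "ft_force": force on the tool from outside, world axes, zero at the start; "ft_torque": the same for the moment, N m; "finger_gap": finger opening in m; "finger_force": force on a finger pad.
Only numpy, scipy, OpenCV 4.12 (cv2) and the standard library are available. Lean on these libraries where they do the work, as an engineer would, in place of code of your own. Each camera call takes 0.05 s, during which the arm holds its last target. There are 200 camera calls.

## Working session

There is one attempt and no reset: what is moved stays moved. The work goes in short steps, Python scripts to look and compute and a shell command to move; the robot and the scene stay as the last step left them, time stands still between calls to the robot, and variables do not carry over. Pictures are saved under pics/ and viewed, at most 14 in all, crops included, and the job is handed in when it is done.

```bash
ls; mkdir -p pics
python3 - <<'E'
from cell import robot
import cv2,numpy as np
s=robot.sense();print({k:np.round(v,3).tolist() for k,v in s.items()},robot.pinch_z)
for n in("top","side"):
    r=robot.snapshot(n);cv2.imwrite(f"pics/{n}0.png",r["img"][:,:,::-1]);print(n,r["fx"],r["fy"],r["cx"],r["cy"],np.round(r["extrinsics"],4).tolist())
E
```

```text
pics
{'clock': 0.0, 'q': [-1.389, 0.381, 1.298, 0.0, 1.464, -0.215], 'joint_velocities': [-0.0, 0.001, 0.0, 0.0, -0.0, 0.0], 'joint_efforts': [-0.002, -44.846, -23.128, -0.0, 0.005, -0.0], 'tool_pos': [0.213, -0.507, 0.231], 'tcp_rot': [-3.079, -0.619, -0.0], 'ft_force': [0.682, -0.154, -0.628], 'ft_torque': [0.002, -0.04, -0.022], 'finger_force': 0.0, 'finger_gap': 0.085} 0.0187
top 481.2238730429615 481.2238730429615 258.25842026405553 199.7170517175004 [[0.0119, -0.9974, 0.0712, 0.4124], [-0.9996, -0.0136, -0.0246, 0.0589], [0.0255, -0.0709, -0.9972, 1.4618], [0.0, 0.0, 0.0, 1.0]]
side 422.3052037815286 422.3052037815286 264.575914307867 184.7093937994752 [[-0.8022, -0.3761, 0.4636, -0.0463], [-0.5969, 0.4956, -0.6309, 0.8175], [0.0076, -0.7829, -0.6221, 0.8724], [0.0, 0.0, 0.0, 1.0]]
```

View pics/top0.png

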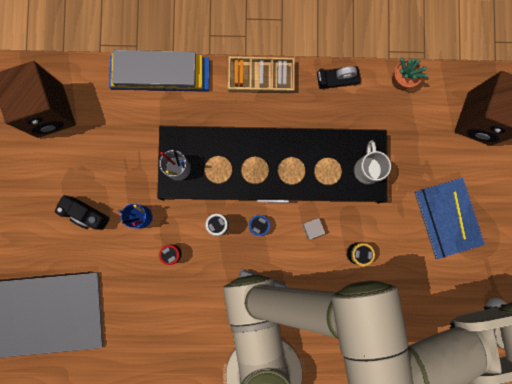

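View pics/side0.png

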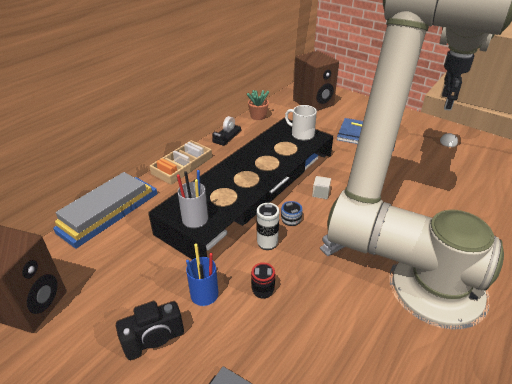

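The top view shows the white lens at (216,225), silver with a blue ring at (260,226), black with a red ring at (171,255) and green with a brass ring at (362,254). The cork pads are at (218,170), (255,170), (291,171) and (328,171). The steel pen cup is at (175,165), on the +y/pad_1 end, and the mug is at (374,166). Possible mix-ups are the blue pen cup (136,216), the grey cube (314,229), the camera body (82,212) and the camera-like speakers. None of these is needed. The order is white→pad_1, green→pad_2, black→pad_3, silver→pad_4.

```bash
cat > h.py <<'E'
from cell import robot
import cv2,numpy as np
from scipy.spatial.transform import Rotation as R
def ray(r,u,v,z):
    T=r["extrinsics"];d=T[:3,:3]@[(u-r["cx"])/r["fx"],(v-r["cy"])/r["fy"],1];o=T[:3,3]
    return (o+d*(z-o[2])/d[2])[:2]
def delta(x,y,z,yaw=None):
    "shift in tool axes from the measured TCP to world x,y,z; turn so closing line is at world yaw"
    s=robot.sense();M=R.from_rotvec(s["tcp_rot"]).as_matrix()
    print("d",np.round(M.T@(np.array([x,y,z])-s["tool_pos"]),4),"pos",np.round(s["tool_pos"],4),"closing yaw",round(np.arctan2(M[1,1],M[0,1]),3),"tilt",np.round(M[:,2],3))
E
python3 - <<'E'
from h import *
r=robot.snapshot("top");im=r["img"];hsv=cv2.cvtColor(im,cv2.COLOR_RGB2HSV);H,S,V=cv2.split(hsv.astype(int))
def blob(m,box,z,name):
    k=np.zeros_like(V);u0,v0,u1,v1=box;k[v0:v1,u0:u1]=m[v0:v1,u0:u1]
    p=np.argwhere(k>0)[:,::-1].astype(np.int32)
    if len(p)<8: print(name,len(p));return
    (u,v),rad=cv2.minEnclosingCircle(p);h=cv2.fitEllipse(cv2.convexHull(p))
    dep=r["extrinsics"][2,3]-z
    print(name,len(p),np.round((u,v),1),"ell",np.round(h[0],1),"dia",np.round((np.array(h[1])+1)*dep/r["fx"]*1000),"xy",np.round(ray(r,*h[0],z),4))
cork=(V>110)&(S>70)&(H<25)
for i,u in enumerate((218,255,291,328)): blob(cork,(u-17,152,u+18,188),.093,f"pad{i+1}")
blob((V>110)&(S<60),(200,208,233,243),.126,"white")
blob((H>95)&(H<130)&(S>80)&(V>60),(245,210,275,242),.048,"silver")
blob(((H<6)|(H>172))&(S>150)&(V>70),(155,240,187,270),.072,"black")
blob((H>18)&(H<32)&(S>110)&(V>110),(345,238,380,270),.098,"green")
c=np.hstack([cv2.resize(im[v-25:v+25,u-25:u+25],(200,200),interpolation=cv2.INTER_CUBIC) for u,v in((216,225),(362,254),(171,255),(260,226))])
cv2.imwrite("pics/crop.png",c[:,:,::-1])
E
```

```text
pad1 572 [217.8 169.1] ell [217.9 169.1] dia [79. 80.] xy [0.5964 0.1415]
pad2 572 [254.5 169.7] ell [254.5 169.7] dia [79. 80.] xy [0.5961 0.0371]
pad3 571 [291.1 170.3] ell [291.2 170.3] dia [79. 79.] xy [ 0.5961 -0.0683]
pad4 575 [327.8 170.9] ell [327.6 170.9] dia [79. 80.] xy [ 0.5961 -0.1732]
white 211 [216.  224.2] ell [216.1 224.2] dia [62. 64.] xy [0.4384 0.142 ]
silver 146 [259.2 225. ] ell [259.1 225. ] dia [63. 64.] xy [0.439  0.0208]
black 134 [168.7 254.7] ell [168.7 254.6] dia [60. 61.] xy [0.3508 0.2789]
green 155 [362.8 254.3] ell [362.7 254.1] dia [65. 67.] xy [ 0.3594 -0.2726]
```

View pics/crop.png

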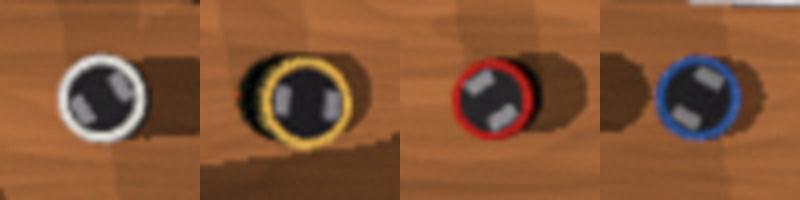

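The crop confirms the choice: white, brass-ringed green, red-ringed black and blue-ringed silver. The fitted diameters (60–66 mm) and the 105 mm pad pitch agree with the description. I'll close along world y and take green first, since it is nearest.

```bash
python3 -c "
from h import *
delta(.3594,-.2726,.231); delta(.3594,-.2726,.045)
r=robot.snapshot('top')
for p in ((160,198),(385,202),(136,216)): print(ray(r,*p,.09))"
```

```text
d [ 2.261e-01 -1.595e-01  1.000e-04] pos [ 0.2125 -0.5071  0.2309] closing yaw -1.174 tilt [-0.     0.001 -1.   ]
d [ 0.226  -0.1593  0.1861] pos [ 0.2125 -0.5071  0.2309] closing yaw -1.174 tilt [-0.     0.001 -1.   ]
[0.51148722 0.30473449]
[ 0.508824   -0.33973062]
[0.45942182 0.37105936]
```

The rows are not in the units I measure in: shifts go in shares of 0.5 m and turns go in shares of pi rad. I convert before sending: 0.226 m is 0.452, -0.159 m is -0.318, 0.397 rad is 0.1264.

```bash
python3 -m crank '{"steps":[[0.085, 0.452, -0.318, 0, 0.1264], [0.085, 0.452, -0.318, 0, 0.1264], [0.085, 0.452, -0.318, 0, 0.1264], [0.085, 0.452, -0.318, 0, 0.1264], [0.085, 0.452, -0.318, 0, 0.1264], [0.085, 0.452, -0.318, 0, 0.1264], [0.085, 0.452, -0.318, 0, 0.1264], [0.085, 0.452, -0.318, 0, 0.1264], [0.085, 0.452, -0.318, 0, 0.1264]]}' 40; python3 -c "
from h import *
delta(.3594,-.2726,.045)
r=robot.snapshot('wrist');cv2.imwrite('pics/w1.png',r['img'][:,:,::-1])"
```

```text
clock: 0.95
tool_pos: [0.36, -0.2722, 0.2314]
tcp_rot: [3.141, 0.004, 0.0]
ft_force: [-0.9, 0.2, 0.6]
finger_gap: 0.0851
finger_force: 0.0
d [-0.0006  0.0003  0.1864] pos [ 0.36   -0.2722  0.2314] closing yaw -1.568 tilt [ 0. -0. -1.]
```

View pics/w1.png

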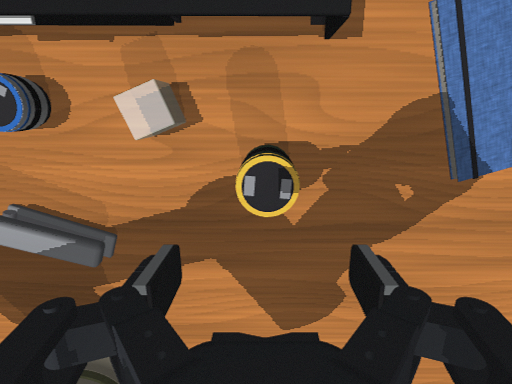

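The wrist view shows the brass-ringed lens at (267,185), centred between the fingers (mid-column about 266). I'll descend and grip.

Converted, 0.186 m is 0.372, 0.175 m is 0.35.

```bash
python3 -m crank '{"steps":[[0.085, 0, 0, 0.08, 0], [0.085, 0, 0, 0.16, 0], [0.085, 0, 0, 0.24, 0], [0.085, 0, 0, 0.3, 0], [0.085, 0, 0, 0.35, 0], [0.085, 0, 0, 0.372, 0], [0.085, 0, 0, 0.372, 0]]}' && python3 -m crank '{"steps":[[0.05, 0, 0, 0, 0], [0.05, 0, 0, 0, 0], [0.05, 0, 0, 0, 0], [0.05, 0, 0, 0, 0], [0.05, 0, 0, 0, 0], [0.05, 0, 0, 0, 0], [0.05, 0, 0, 0, 0], [0.05, 0, 0, 0, 0]]}' 60
```

```text
clock: 1.58
tool_pos: [0.3581, -0.2735, 0.043]
tcp_rot: [-3.138, 0.004, 0.005]
ft_force: [0.6, 0.8, 0.5]
finger_gap: 0.0851
finger_force: 0.0
clock: 2.25
tool_pos: [0.3599, -0.2742, 0.0464]
tcp_rot: [3.139, -0.0, 0.002]
ft_force: [-2.1, -2.8, 6.1]
finger_gap: 0.0629
finger_force: 66.3
```

Converted, -0.3 m is -0.6, -0.14 m is -0.28.

```bash
python3 -m crank '{"steps":[[0.05, 0, 0, -0.04, 0], [0.05, 0, 0, -0.1, 0], [0.05, 0, 0, -0.18, 0], [0.05, 0, -0.04, -0.25, 0], [0.05, 0.02, -0.1, -0.28, 0], [0.05, 0.04, -0.18, -0.28, 0], [0.05, 0.06, -0.26, -0.28, 0], [0.05, 0.06, -0.34, -0.28, 0], [0.05, 0.08, -0.42, -0.28, 0], [0.05, 0.1, -0.49, -0.28, 0], [0.05, 0.14, -0.55, -0.28, 0], [0.05, 0.19, -0.6, -0.28, 0]]}' && python3 -c "
from h import *
delta(.596,.037,.186)"
```

```text
clock: 3.25
tool_pos: [0.4536, 0.0295, 0.1855]
tcp_rot: [-3.141, -0.002, 0.002]
ft_force: [0.3, -0.8, -4.0]
finger_gap: 0.0627
finger_force: 67.9
d [ 0.1424 -0.0073 -0.0006] pos [0.4536 0.0295 0.1855] closing yaw -1.57 tilt [-0.001  0.    -1.   ]
```

Converted, 0.142 m is 0.284, -0.008 m is -0.016.

```bash
python3 -m crank '{"steps":[[0.05, 0.07, -0.006, 0, 0], [0.05, 0.14, -0.016, 0, 0], [0.05, 0.21, -0.016, 0, 0], [0.05, 0.26, -0.016, 0, 0], [0.05, 0.284, -0.016, 0, 0], [0.05, 0.284, -0.016, 0, 0], [0.05, 0.284, -0.016, 0, 0]]}' && for i in 1 2 3; do python3 -m crank '{"steps":[[0.05, 0, 0, 0, 0]]}'|sed -n 2p; done; python3 -c "
from h import *
for i in range(1):
  r=robot.snapshot('top');cv2.imwrite('pics/t1.png',r['img'][100:280,120:420,::-1]);delta(.596,.037,.138)
  r=robot.snapshot('wrist');delta(.596,.037,.138)"
```

```text
clock: 3.83
tool_pos: [0.596, 0.0349, 0.1845]
tcp_rot: [-3.141, -0.0, 0.003]
ft_force: [-0.7, -0.4, -3.6]
finger_gap: 0.0628
finger_force: 68.2
tool_pos: [0.5955, 0.0348, 0.1851]
tool_pos: [0.5956, 0.0348, 0.1855]
tool_pos: [0.5959, 0.0348, 0.1857]
d [-0.     -0.0023  0.0477] pos [0.596  0.0347 0.1857] closing yaw -1.571 tilt [ 0.  0. -1.]
d [-0.0002 -0.0023  0.0476] pos [0.5962 0.0347 0.1856] closing yaw -1.571 tilt [ 0.  0. -1.]
```

Run:
```python
import cv2
a=cv2.imread("pics/t1.png");cv2.imwrite("pics/t1b.png",cv2.resize(a,(750,450)))
```

```text
(no output)
```

View pics/t1b.png

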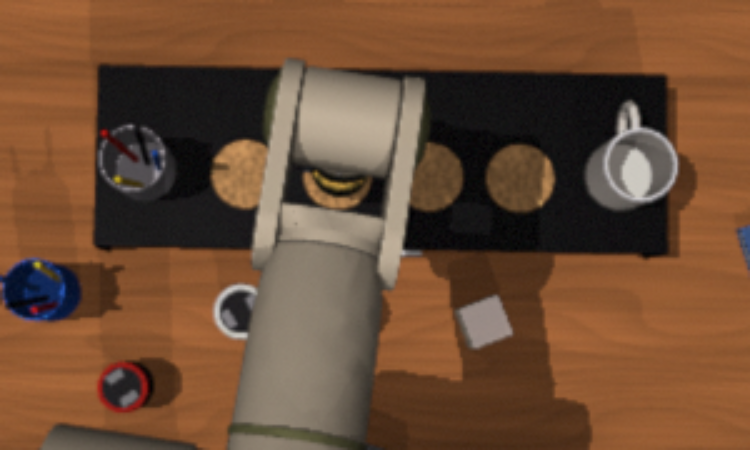

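The held lens is over pad_2 and the other objects have not moved. I'll lower it the last part in small steps.

Converted, 0.0465 m is 0.093, 0.0455 m is 0.091.

```bash
python3 -m crank '{"steps":[[0.05, 0, -0.0046, 0.03, 0], [0.05, 0, -0.0046, 0.06, 0], [0.05, 0, -0.0046, 0.078, 0], [0.05, 0, -0.0046, 0.084, 0], [0.05, 0, -0.0046, 0.088, 0], [0.05, 0, -0.0046, 0.091, 0], [0.05, 0, -0.0046, 0.093, 0], [0.05, 0, -0.0046, 0.093, 0], [0.05, 0, -0.0046, 0.093, 0]]}'
```

```text
clock: 4.93
tool_pos: [0.5969, 0.0369, 0.1395]
tcp_rot: [3.141, -0.0, 0.002]
ft_force: [-0.4, -1.2, -1.4]
finger_gap: 0.0626
finger_force: 68.5
```

Converted, 0.001 m is 0.002.

```bash
python3 -m crank '{"steps":[[0.05, 0, 0, 0.002, 0], [0.05, 0, 0, 0.002, 0], [0.05, 0, 0, 0.002, 0]]}' | sed -n '2p;4p'; python3 -m crank '{"steps":[[0.05, 0, 0, 0.001, 0], [0.05, 0, 0, 0.002, 0], [0.05, 0, 0, 0.002, 0], [0.05, 0, 0, 0.002, 0]]}' | sed -n '2p;4p'
```

```text
tool_pos: [0.597, 0.0369, 0.1394]
ft_force: [-2.5, 0.2, 5.8]
tool_pos: [0.5971, 0.0369, 0.1394]
ft_force: [-4.6, -0.9, 12.1]
```

In contact. I'll release, rise, and back off towards white.

```bash
python3 -m crank '{"steps":[[0.066, 0, 0, 0, 0], [0.07, 0, 0, 0, 0], [0.076, 0, 0, 0, 0], [0.076, 0, 0, 0, 0], [0.076, 0, 0, -0.02, 0], [0.078, 0, 0, -0.06, 0], [0.078, 0, 0, -0.13, 0], [0.08, 0, 0, -0.2, 0], [0.08, -0.06, -0.04, -0.21, 0], [0.085, -0.12, -0.1, -0.21, 0], [0.085, -0.2, -0.16, -0.21, 0], [0.085, -0.26, -0.2, -0.21, 0]]}' && python3 -m crank '{"steps":[[0.085, -0.054, -0.008, 0, 0], [0.085, -0.054, -0.008, 0, 0], [0.085, -0.054, -0.008, 0, 0], [0.085, -0.054, -0.008, 0, 0]]}'; python3 -c "
from h import *
delta(.4384,.142,.070)
r=robot.snapshot('wrist');cv2.imwrite('pics/w2.png',r['img'][:,:,::-1])"
```

```text
clock: 6.52
tool_pos: [0.4681, 0.136, 0.2425]
tcp_rot: [-3.141, 0.001, -0.002]
ft_force: [0.7, 1.0, 0.8]
finger_gap: 0.0852
finger_force: 0.0
clock: 6.85
tool_pos: [0.4432, 0.1389, 0.2425]
tcp_rot: [3.142, -0.001, 0.002]
ft_force: [0.9, 0.0, 0.5]
finger_gap: 0.0851
finger_force: 0.0
d [-0.0051 -0.0031  0.1725] pos [0.4432 0.1389 0.2425] closing yaw -1.571 tilt [ 0.002 -0.    -1.   ]
```

View pics/w2.png

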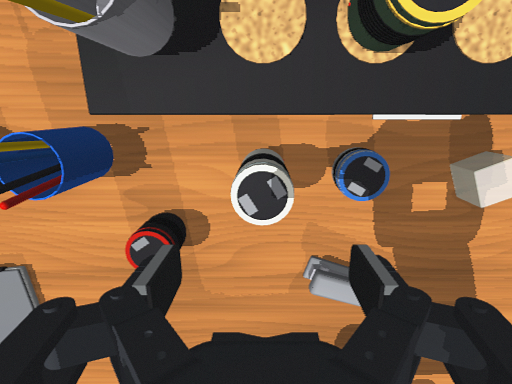

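Green stands on pad_2 (top right, about (405,20)). White is at (262,193) between the fingers. I'll apply the −5/−3 mm correction and descend.

Converted, 0.1725 m is 0.345, -0.005 m is -0.01.

```bash
python3 -m crank '{"steps":[[0.085, -0.01, -0.006, 0.04, 0], [0.085, -0.01, -0.006, 0.1, 0], [0.085, -0.01, -0.006, 0.18, 0], [0.085, -0.01, -0.006, 0.25, 0], [0.085, -0.01, -0.006, 0.3, 0], [0.085, -0.01, -0.006, 0.334, 0], [0.085, -0.01, -0.006, 0.345, 0], [0.085, -0.01, -0.006, 0.345, 0], [0.085, -0.01, -0.006, 0.345, 0]]}' && python3 -m crank '{"steps":[[0.05, 0, 0, 0, 0], [0.05, 0, 0, 0, 0], [0.05, 0, 0, 0, 0], [0.05, 0, 0, 0, 0], [0.05, 0, 0, 0, 0], [0.05, 0, 0, 0, 0], [0.05, 0, 0, 0, 0], [0.05, 0, 0, 0, 0]]}' 70
```

```text
clock: 7.65
tool_pos: [0.4385, 0.1419, 0.0698]
tcp_rot: [-3.142, 0.001, -0.001]
ft_force: [0.3, 0.8, 1.0]
finger_gap: 0.0852
finger_force: 0.0
clock: 8.32
tool_pos: [0.4383, 0.1419, 0.0707]
tcp_rot: [3.141, -0.0, 0.005]
ft_force: [-1.7, -1.6, 7.4]
finger_gap: 0.0589
finger_force: 68.4
```

Converted, 0.158 m is 0.316, -0.09 m is -0.18.

```bash
python3 -m crank '{"steps":[[0.05, 0, 0, -0.04, 0], [0.05, 0, 0, -0.11, 0], [0.05, 0, 0, -0.18, 0], [0.05, 0, 0, -0.23, 0], [0.05, 0, 0, -0.244, 0], [0.05, 0.06, 0, -0.244, 0], [0.05, 0.13, 0, -0.244, 0], [0.05, 0.2, 0, -0.244, 0], [0.05, 0.27, 0, -0.244, 0], [0.05, 0.306, 0, -0.244, 0], [0.05, 0.316, 0, -0.244, 0], [0.05, 0.316, 0, -0.244, 0]]}' && python3 -m crank '{"steps":[[0.05, 0, 0, 0, 0], [0.05, 0, 0, 0, 0]]}' ;python3 -c "
from h import *
delta(.5962,.1415,.1637)"
```

```text
clock: 9.32
tool_pos: [0.5957, 0.1418, 0.1891]
tcp_rot: [3.141, -0.001, -0.005]
ft_force: [-0.8, -0.5, -5.5]
finger_gap: 0.0589
finger_force: 71.7
clock: 9.48
tool_pos: [0.5943, 0.1422, 0.1909]
tcp_rot: [3.142, 0.0, -0.002]
ft_force: [-0.7, -0.6, -4.3]
finger_gap: 0.0586
finger_force: 71.7
d [0.002  0.0007 0.0272] pos [0.5943 0.1422 0.1909] closing yaw -1.571 tilt [-0.002 -0.    -1.   ]
```

```bash
python3 -m crank '{"steps":[[0.05, 0.002, 0.001, 0.02, 0], [0.05, 0.002, 0.001, 0.036, 0], [0.05, 0.002, 0.001, 0.044, 0], [0.05, 0.002, 0.001, 0.048, 0], [0.05, 0.002, 0.001, 0.051, 0], [0.05, 0.002, 0.001, 0.054, 0], [0.05, 0.002, 0.001, 0.054, 0], [0.05, 0.002, 0.001, 0.054, 0]]}'; python3 -m crank '{"steps":[[0.05, 0, 0, 0.002, 0], [0.05, 0, 0, 0.002, 0], [0.05, 0, 0, 0.002, 0]]}' | sed -n '2p;4p'
```

```text
clock: 10.15
tool_pos: [0.5966, 0.1416, 0.1645]
tcp_rot: [-3.142, 0.0, -0.001]
ft_force: [-0.7, 0.6, -5.3]
finger_gap: 0.0586
finger_force: 71.7
tool_pos: [0.5967, 0.1415, 0.1638]
ft_force: [-0.3, 0.8, -0.1]
```

Converted, 0.001 m is 0.002.

```bash
python3 -m crank '{"steps":[[0.05, 0, 0, 0.002, 0], [0.05, 0, 0, 0.002, 0], [0.05, 0, 0, 0.002, 0]]}' | sed -n '2p;4p'
```

```text
tool_pos: [0.5968, 0.1415, 0.1638]
ft_force: [-1.9, -0.6, 5.3]
```

Converted, -0.145 m is -0.29, -0.08 m is -0.16.

```bash
python3 -m crank '{"steps":[[0.064, 0, 0, 0, 0], [0.068, 0, 0, 0, 0], [0.074, 0, 0, 0, 0], [0.074, 0, 0, 0, 0], [0.074, 0, 0, -0.02, 0], [0.074, 0, 0, -0.06, 0], [0.074, 0, 0, -0.12, 0], [0.076, 0, 0, -0.16, 0], [0.08, -0.06, 0, -0.166, 0], [0.085, -0.14, 0, -0.166, 0], [0.085, -0.22, 0, -0.166, 0], [0.085, -0.29, -0.03, -0.166, 0]]}' && python3 -m crank '{"steps":[[0.085, -0.06, -0.06, 0, 0], [0.085, -0.12, -0.12, 0, 0], [0.085, -0.17, -0.18, 0, 0], [0.085, -0.202, -0.23, 0, 0], [0.085, -0.202, -0.242, 0, 0], [0.085, -0.202, -0.242, 0, 0], [0.085, -0.202, -0.242, 0, 0]]}'; python3 -c "
from h import *
delta(.3508,.2789,.025)
r=robot.snapshot('wrist');cv2.imwrite('pics/w3.png',r['img'][:,:,::-1])"
```

```text
clock: 11.65
tool_pos: [0.4495, 0.1554, 0.246]
tcp_rot: [3.141, -0.003, 0.001]
ft_force: [0.1, 0.8, 0.7]
finger_gap: 0.0848
finger_force: 0.0
clock: 12.23
tool_pos: [0.351, 0.2775, 0.2457]
tcp_rot: [-3.142, -0.001, -0.001]
ft_force: [0.3, 0.7, 0.1]
finger_gap: 0.0849
finger_force: 0.0
d [-0.0004 -0.0014  0.2207] pos [0.351  0.2775 0.2457] closing yaw -1.57 tilt [ 0.001  0.    -1.   ]
```

View pics/w3.png

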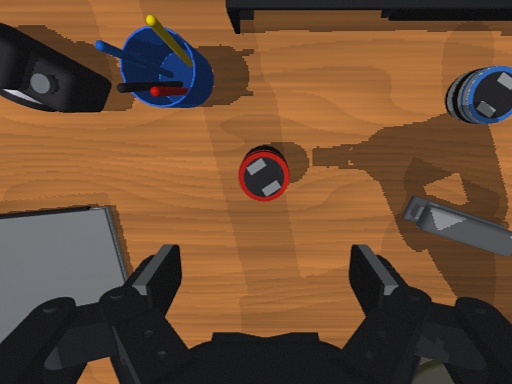

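The red-ringed lens is at (264,175), centred, and the blue cup and laptop are clear. Descending.

Converted, 0.2205 m is 0.441, 0.22 m is 0.44.

```bash
python3 -m crank '{"steps":[[0.085, 0, -0.002, 0.06, 0], [0.085, 0, -0.002, 0.14, 0], [0.085, 0, -0.002, 0.22, 0], [0.085, 0, -0.002, 0.3, 0], [0.085, 0, -0.002, 0.37, 0], [0.085, 0, -0.002, 0.42, 0], [0.085, 0, -0.002, 0.44, 0], [0.085, 0, -0.002, 0.441, 0], [0.085, 0, -0.002, 0.441, 0]]}' && python3 -m crank '{"steps":[[0.05, 0, 0, 0, 0], [0.05, 0, 0, 0, 0], [0.05, 0, 0, 0, 0], [0.05, 0, 0, 0, 0], [0.05, 0, 0, 0, 0], [0.05, 0, 0, 0, 0], [0.05, 0, 0, 0, 0], [0.05, 0, 0, 0, 0]]}' 60 && python3 -m crank '{"steps":[[0.05, 0, 0, -0.04, 0], [0.05, 0, 0, -0.11, 0], [0.05, 0, 0, -0.19, 0], [0.05, 0.02, 0.04, -0.25, 0], [0.05, 0.04, 0.12, -0.28, 0], [0.05, 0.06, 0.2, -0.28, 0], [0.05, 0.08, 0.28, -0.28, 0], [0.05, 0.1, 0.36, -0.28, 0], [0.05, 0.11, 0.44, -0.28, 0], [0.05, 0.12, 0.52, -0.28, 0], [0.05, 0.13, 0.6, -0.28, 0], [0.05, 0.16, 0.67, -0.28, 0]]}' && python3 -m crank '{"steps":[[0.05, 0.04, 0.02, 0, 0], [0.05, 0.04, 0.02, 0, 0]]}'; python3 -c "
from h import *
delta(.5962,-.0683,.1655)"
```

```text
clock: 13.03
tool_pos: [0.3513, 0.2779, 0.0247]
tcp_rot: [3.141, -0.003, -0.001]
ft_force: [0.4, -0.1, -0.0]
finger_gap: 0.085
finger_force: 0.0
clock: 13.7
tool_pos: [0.3513, 0.2787, 0.0261]
tcp_rot: [-3.141, 0.0, -0.004]
ft_force: [-0.1, -1.7, 6.9]
finger_gap: 0.0569
finger_force: 63.0
clock: 14.7
tool_pos: [0.429, -0.0585, 0.1654]
tcp_rot: [3.141, -0.002, -0.001]
ft_force: [0.9, 0.5, -2.3]
finger_gap: 0.0569
finger_force: 65.3
clock: 14.87
tool_pos: [0.453, -0.0697, 0.1654]
tcp_rot: [3.14, -0.006, 0.005]
ft_force: [0.1, -0.2, -3.3]
finger_gap: 0.0569
finger_force: 65.6
d [ 0.1432 -0.002   0.0003] pos [ 0.453  -0.0697  0.1654] closing yaw -1.575 tilt [ 0.003 -0.001 -1.   ]
```

Converted, 0.143 m is 0.286, 0.13 m is 0.26.

```bash
python3 -m crank '{"steps":[[0.05, 0.06, 0, 0, 0], [0.05, 0.13, 0, 0, 0], [0.05, 0.2, 0, 0, 0], [0.05, 0.26, 0, 0, 0], [0.05, 0.286, 0, 0, 0], [0.05, 0.286, 0, 0, 0], [0.05, 0.286, 0, 0, 0], [0.05, 0.286, 0, 0, 0]]}'; python3 -c "
from h import *
delta(.5962,-.0683,.119)"
```

```text
clock: 15.53
tool_pos: [0.5923, -0.066, 0.1649]
tcp_rot: [-3.141, -0.0, 0.002]
ft_force: [0.5, -0.6, -3.5]
finger_gap: 0.0569
finger_force: 65.6
d [0.004  0.0023 0.0459] pos [ 0.5923 -0.066   0.1649] closing yaw -1.571 tilt [-0.001  0.    -1.   ]
```

Converted, 0.0455 m is 0.091, 0.0445 m is 0.089.

```bash
python3 -m crank '{"steps":[[0.05, 0.008, 0.004, 0.03, 0], [0.05, 0.008, 0.004, 0.06, 0], [0.05, 0.008, 0.004, 0.076, 0], [0.05, 0.008, 0.004, 0.082, 0], [0.05, 0.008, 0.004, 0.086, 0], [0.05, 0.008, 0.004, 0.089, 0], [0.05, 0.008, 0.004, 0.091, 0], [0.05, 0.008, 0.004, 0.091, 0], [0.05, 0.008, 0.004, 0.091, 0]]}'|sed -n '2p;4p'; python3 -m crank '{"steps":[[0.05, 0, 0, 0.002, 0], [0.05, 0, 0, 0.002, 0], [0.05, 0, 0, 0.002, 0]]}' | sed -n '2p;4p'
```

```text
tool_pos: [0.5976, -0.0685, 0.1198]
ft_force: [0.8, 0.7, -3.4]
tool_pos: [0.5976, -0.0686, 0.1192]
ft_force: [-2.4, 0.4, 4.9]
```

Converted, -0.13 m is -0.26, -0.12 m is -0.24.

```bash
python3 -m crank '{"steps":[[0.062, 0, 0, 0, 0], [0.066, 0, 0, 0, 0], [0.072, 0, 0, 0, 0], [0.072, 0, 0, 0, 0], [0.072, 0, 0, -0.02, 0], [0.072, 0, 0, -0.06, 0], [0.072, 0, 0, -0.13, 0], [0.076, 0, 0, -0.2, 0], [0.08, -0.04, 0, -0.24, 0], [0.085, -0.12, -0.04, -0.24, 0], [0.085, -0.2, -0.08, -0.24, 0], [0.085, -0.26, -0.12, -0.24, 0]]}' && python3 -m crank '{"steps":[[0.085, -0.054, -0.056, 0, 0], [0.085, -0.054, -0.056, 0, 0], [0.085, -0.054, -0.056, 0, 0], [0.085, -0.054, -0.056, 0, 0]]}'; python3 -c "
from h import *
delta(.439,.0208,.006)
r=robot.snapshot('wrist');cv2.imwrite('pics/w4.png',r['img'][:,:,::-1])"
```

```text
clock: 17.53
tool_pos: [0.4661, -0.0085, 0.239]
tcp_rot: [3.141, -0.002, 0.002]
ft_force: [0.5, 0.4, 0.5]
finger_gap: 0.085
finger_force: 0.0
clock: 17.87
tool_pos: [0.4415, 0.0191, 0.2391]
tcp_rot: [3.141, 0.0, 0.003]
ft_force: [0.8, -0.7, 0.4]
finger_gap: 0.0851
finger_force: 0.0
d [-0.0028 -0.0019  0.2331] pos [0.4415 0.0191 0.2391] closing yaw -1.571 tilt [ 0.002 -0.001 -1.   ]
```

View pics/w4.png

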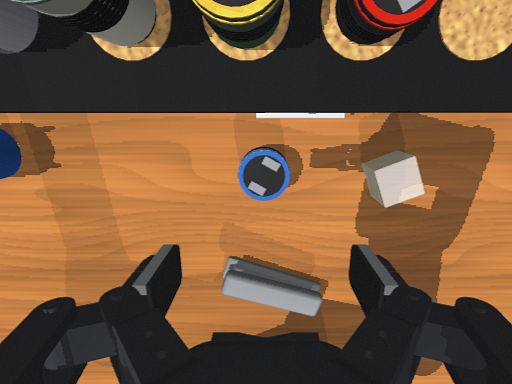

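White, green and black stand in order on pads 1–3. The silver lens is at (264,173), the stapler at (270,285) is about 9 cm behind it, and the cube is clear. Descending.

Converted, 0.231 m is 0.462, 0.11 m is 0.22.

```bash
python3 -m crank '{"steps":[[0.085, -0.004, -0.004, 0.06, 0], [0.085, -0.004, -0.004, 0.14, 0], [0.085, -0.004, -0.004, 0.22, 0], [0.085, -0.004, -0.004, 0.3, 0], [0.085, -0.004, -0.004, 0.37, 0], [0.085, -0.004, -0.004, 0.42, 0], [0.085, -0.004, -0.004, 0.45, 0], [0.085, -0.004, -0.004, 0.462, 0], [0.085, -0.004, -0.004, 0.462, 0], [0.085, -0.004, -0.004, 0.462, 0]]}' && python3 -m crank '{"steps":[[0.05, 0, 0, 0, 0], [0.05, 0, 0, 0, 0], [0.05, 0, 0, 0, 0], [0.05, 0, 0, 0, 0], [0.05, 0, 0, 0, 0], [0.05, 0, 0, 0, 0], [0.05, 0, 0, 0, 0], [0.05, 0, 0, 0, 0]]}' 60
```

```text
clock: 18.75
tool_pos: [0.4396, 0.0209, 0.0076]
tcp_rot: [3.141, -0.001, 0.001]
ft_force: [-0.3, 0.5, -0.0]
finger_gap: 0.0849
finger_force: 0.0
clock: 19.42
tool_pos: [0.4396, 0.0211, 0.0086]
tcp_rot: [3.141, -0.0, 0.004]
ft_force: [-0.7, -0.8, 7.2]
finger_gap: 0.0606
finger_force: 63.9
```

Converted, 0.194 m is 0.388, -0.02 m is -0.04.

```bash
python3 -m crank '{"steps":[[0.05, 0, 0, -0.04, 0], [0.05, 0, 0, -0.11, 0], [0.05, 0, 0, -0.19, 0], [0.05, 0, 0.04, -0.25, 0], [0.05, 0, 0.11, -0.27, 0], [0.05, 0, 0.19, -0.27, 0], [0.05, 0, 0.27, -0.27, 0], [0.05, 0, 0.34, -0.27, 0], [0.05, 0.04, 0.388, -0.27, 0], [0.05, 0.11, 0.388, -0.27, 0], [0.05, 0.19, 0.388, -0.27, 0], [0.05, 0.26, 0.388, -0.27, 0]]}' && python3 -m crank '{"steps":[[0.05, 0.052, 0, 0, 0], [0.05, 0.052, 0, 0, 0], [0.05, 0.052, 0, 0, 0], [0.05, 0.052, 0, 0, 0]]}'; python3 -c "
from h import *
delta(.5962,-.1732,.1014)"
```

```text
clock: 20.42
tool_pos: [0.5704, -0.1732, 0.143]
tcp_rot: [3.141, -0.002, 0.002]
ft_force: [0.3, -0.6, -2.3]
finger_gap: 0.0606
finger_force: 66.0
clock: 20.75
tool_pos: [0.5941, -0.1724, 0.1424]
tcp_rot: [-3.141, 0.0, 0.001]
ft_force: [-0.2, -0.7, -2.3]
finger_gap: 0.061
finger_force: 66.0
d [0.0022 0.0008 0.041 ] pos [ 0.5941 -0.1724  0.1424] closing yaw -1.571 tilt [-0.001  0.    -1.   ]
```

Converted, 0.0405 m is 0.081, 0.039 m is 0.078.

```bash
python3 -m crank '{"steps":[[0.05, 0.002, 0.002, 0.03, 0], [0.05, 0.002, 0.002, 0.056, 0], [0.05, 0.002, 0.002, 0.068, 0], [0.05, 0.002, 0.002, 0.074, 0], [0.05, 0.002, 0.002, 0.078, 0], [0.05, 0.002, 0.002, 0.081, 0], [0.05, 0.002, 0.002, 0.081, 0], [0.05, 0.002, 0.002, 0.081, 0]]}'|sed -n '2p;4p'; python3 -m crank '{"steps":[[0.05, 0, 0, 0.002, 0], [0.05, 0, 0, 0.002, 0], [0.05, 0, 0, 0.002, 0]]}' | sed -n '2p;4p'
```

```text
tool_pos: [0.5959, -0.1738, 0.1024]
ft_force: [0.8, 0.2, -1.9]
tool_pos: [0.596, -0.1738, 0.1016]
ft_force: [-1.5, 0.5, 5.4]
```

Converted, -0.14 m is -0.28, -0.13 m is -0.26.

```bash
python3 -m crank '{"steps":[[0.066, 0, 0, 0, 0], [0.07, 0, 0, 0, 0], [0.074, 0, 0, 0, 0], [0.074, 0, 0, 0, 0], [0.074, 0, 0, -0.02, 0], [0.074, 0, 0, -0.06, 0], [0.074, 0, 0, -0.13, 0], [0.076, 0, 0, -0.2, 0], [0.08, -0.04, 0, -0.26, 0], [0.085, -0.12, 0, -0.28, 0], [0.085, -0.2, 0.06, -0.28, 0], [0.085, -0.28, 0.12, -0.28, 0]]}' && python3 -m crank '{"steps":[[0.085, -0.06, 0.06, 0, 0], [0.085, -0.12, 0.12, 0, 0], [0.085, -0.18, 0.18, 0, 0], [0.085, -0.22, 0.24, 0, 0], [0.085, -0.26, 0.3, 0, 0], [0.085, -0.3, 0.36, 0, 0], [0.085, -0.3, 0.36, 0, 0], [0.085, -0.3, 0.36, 0, 0]]}'
python3 - <<'E'
from h import *
r=robot.snapshot("top");im=r["img"];H,S,V=cv2.split(cv2.cvtColor(im,cv2.COLOR_RGB2HSV).astype(int))
def blob(m,u0,z,name):
    k=np.zeros_like(V);k[145:192,u0-22:u0+22]=m[145:192,u0-22:u0+22]
    p=np.argwhere(k>0)[:,::-1].astype(np.int32);h=cv2.fitEllipse(cv2.convexHull(p));dep=r["extrinsics"][2,3]-z
    print(name,"dia",np.round((np.array(h[1])+1)*dep/r["fx"]*1000),np.round(ray(r,*h[0],z),4))
blob((V>110)&(S<60),215,.219,"white")
blob((H>18)&(H<32)&(S>110)&(V>110),253,.191,"green")
blob(((H<6)|(H>172))&(S>150)&(V>70),292,.165,"black")
blob((H>95)&(H<130)&(S>80)&(V>60),330,.141,"silver")
cv2.imwrite("pics/end.png",cv2.resize(im[110:230,130:410],(784,336))[:,:,::-1])
E
```

```text
clock: 22.67
tool_pos: [0.4679, -0.2232, 0.2427]
tcp_rot: [3.14, 0.004, 0.004]
ft_force: [0.8, -1.7, 0.3]
finger_gap: 0.0851
finger_force: 0.0
clock: 23.33
tool_pos: [0.3181, -0.4048, 0.2412]
tcp_rot: [3.141, -0.005, 0.0]
ft_force: [-0.5, 1.2, 0.1]
finger_gap: 0.0847
finger_force: 0.0
white dia [63. 63.] [0.5966 0.1417]
green dia [66. 67.] [0.5964 0.0378]
black dia [59. 62.] [ 0.5965 -0.0682]
silver dia [63. 67.] [ 0.5943 -0.1727]
```

View pics/end.png

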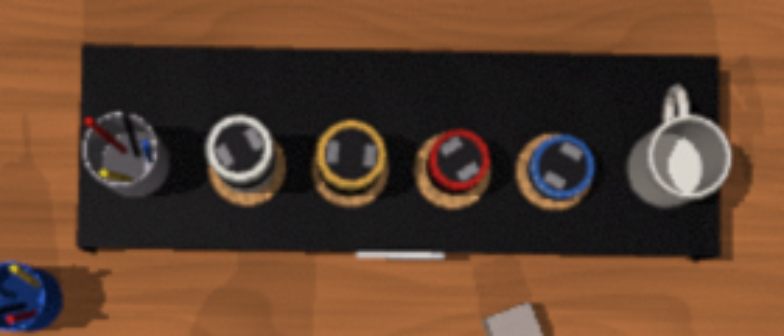

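From the pen cup at (120,150) to the mug at (690,155), the lenses stand in the order white, green, black, silver. Each measures within about 2 mm of its pad's centre, so I'm handing in.

```bash
python3 -c "
from cell import robot
print(robot.close_job())"
```

```text
the job is handed in; nothing more can be done
None
```

The four lenses stand upright on their pads, white, green, black and silver from pen cup to mug. The last picture put each within about 2 mm of its pad's centre, the pen cup and mug are still standing, and I handed the job in at about 23 s; the hand-in returned no verdict.

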